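Bring the embossing die over its counter-die and hold it there

ROBOT

A 6-joint arm with a two-finger parallel gripper is mounted at the origin on a cart in front of the work surface, level with it; the furniture and walls round the work are solid. World frame = base frame: x ahead of the robot, y to its left, z up, the work surface at z = 0. Lengths are in mm, angles in rad, forces in N, time in s.
With the tool pointing down it reaches from about 350 to 850 mm from the base axis. Payload 8.1 kg.
Tool frame: the origin (TCP) lies on the centre line of the jaws, within the pads' length; the fingertips stand 25 mm ahead of it and the grasp point (between the pads) lies 6 mm ahead of it (robot.finger_overhang is the z of the fingertips in the tool frame, in mm); z points along the fingers, y is the line along which they close (so a half turn about z gives the same grasp; the last joint's range is limited). The gripper opens to 93 mm and grips with 3 to 60 N. Pads are 15 mm wide; open, the fingers measure 128 mm over their backs; the gripper's body (75 mm by 188 mm) begins 65 mm behind the grasp point.
Start: joints at [1.223, 0.13, 1.488, -0, 1.523, -0.085], TCP at [155.849, 579.41, 243.635] pointing down, gripper open.
Joint ranges: [-2.96, 2.96], [-0.89, 2.26], [0.02, 2.5], [-1.34, 4.48], [0, 2.73], [-2.66, 2.66]. Speed limits (rad/s): [2.39, 2.39, 2.79, 3.14, 3.14, 3.14].

INTERFACE

Orientations are given as a unit quaternion [w, x, y, z].
In Python, from plant import robot, move_gripper, solver, optics, order, monitor gives the robot as it stands. Calls block until the motion is done:
- robot.goto(position, orientation): joint-space move of the TCP to a pose.
- robot.line_to(position, rotation=None, vel=150): straight line of the TCP; rotation=None keeps the orientation; vel is the mean speed in mm/s.
- robot.movej(angles): joint-space move.
- move_gripper(opening, grip_force=None): finger opening in mm; grip_force is the grip in N (None keeps the last); returns when the fingers have stopped.
- robot.sleep(seconds).
- solver.inverse_kinematics(position, orientation): joint angles nearest the present ones, or None.
- optics.camera(name): name is "side" or "top" or "wrist"; returns the picture (420x560x3 uint8, red, green, blue); there is no depth.
- optics.calibration(name): a dict with "camera_matrix" (3x3 intrinsics, pixels), "R" (3x3) and "t" (3): a world point X has camera coordinates R X + t. Camera axes: x right, y down, z forward; pixel columns grow to the right and rows downward; lengths in mm; the calibration is good to about 2 mm. A picture is of the moment at which its call begins: read the wrist's pose just before it. calibration takes no time and is no camera call; for the wrist camera it gives the pose at the moment of the call.
A pose or a line that the arm cannot do raises robot.MotionError and nothing moves.
- order.close_job(): hands the job in; it is judged then, once.
Readings, each from a call of its own:
- monitor.current_time(): time.
- monitor.current_joint_pos(): joint angles.
- monitor.current_qvel(): joint speeds.
- monitor.current_joint_torque(): joint torques, N m.
- monitor.current_position(): TCP position.
- monitor.current_tcp_rot(): TCP orientation.
- monitor.current_ft_force(): force on the tool from outside, world axes, zero at the start.
- monitor.current_wrist_torque(): the same for the moment, N m.
- monitor.current_opening(): finger opening in mm.
- monitor.current_grip_force(): force on a finger pad.
Only numpy, scipy, OpenCV 4.12 (cv2) and the standard library are available. Lean on these libraries where they do the work, as an engineer would, in place of code of your own. Each camera call takes 0.05 s, during which the arm holds its last target. There are 200 camera calls.

TASK

The embossing die is locked in its stand by a sprung bolt: pull the bolt's knob straight out to its stop, where it stays, then lift the die out by its shank and carry it over the things standing between to the counter-die plate. Finish while still holding it there, motionless and level, turned and placed so that its two holes are right above the plate's two pins, with the die's brass face about a centimetre above the pin tips and touching nothing, so that I can slide the leather label in underneath. Do not disturb the other things on the bench.

Things in the scene. Friction and masses are not known exactly. Their poses are not given: they have to be found in the camera images.
- stand: the die stand, fixed: grey base 112 x 78 x 8 mm with 8 mm high steel rails that locate the die's plate with 1.5 mm of play, and a dark steel block (22 x 30 mm, top 42 mm above the bench, centre 48 mm towards the stand's -x) that carries the bolt. Origin: on the bench under the middle of the nest; nest floor 8 mm above the bench. The bolt is pulled out towards the stand's -x.
- bolt (a joint): travel of the bolt in m along the stand's -x: 0 = home, its nose (8 mm thick) reaches 12 mm over the edge of the die's plate, so the die cannot be lifted; 0.018 = out at its stop, nose clear. Over-centre spring: up to half the travel it is drawn home (about 6.5 N at 0), beyond that it is pushed out and stays at the stop when let go.
- bolt_knob (a point): middle of the bolt's round knurled knob (21 mm in diameter, 22 mm long, its axis level along the stand's x, 28 mm above the bench); moves with the bolt. Home, it is 83 mm from the stand's origin towards -x. The space under and beside it is free; it may stand near or just over the front edge of the bench.
- die: the embossing die, about 0.4 kg: brass face 40 x 34 x 4 mm, on it a steel plate 70 (x) x 46 (y) x 10 mm with two 11 mm through holes at (x, y) = (26, 14) and (-26, -14) mm; in the middle an upright flat shank 28 (x) x 14 (y) mm, 14 to 54 mm above the face, and a head 31 x 17 mm up to 62 mm. Origin: middle of the face's underside, z up. In the stand its axes lie along the stand's.
- plate: the counter-die plate, fixed: grey bed 104 (x) x 80 (y) x 10 mm, on it a steel block 76 x 54 mm, top 22 mm above the bench, recessed for the die's face. Two 7 mm dowel pins stand at (x, y) = (26, 14) and (-26, -14) mm, tips 32 mm above the bench. A label stop 50 mm long at x = +44 mm, top at 20 mm. Origin: on the bench under the middle, z up. Stands to the right of the die stand.
- pin_tips (a point): point on the plate's middle axis, level with the pin tips (32 mm above the bench); its axes are those of the plate. The die's origin belongs about 10 mm straight above it, the die's x along the plate's x (either way round).
- jar: bystander: jar 64 mm in diameter, 72 mm high, standing between stand and plate, farthest from the robot. Origin: middle of its underside.
- cream_spool: bystander: spool of thread 33 mm in diameter, 58 mm high, standing between stand and plate, nearest the robot. Origin: middle of its underside.
- pin_tin: bystander: round tin 62 mm in diameter, 27 mm high, to the right of the plate. Origin: middle of its underside.
- hammer: bystander: tack hammer 198 mm long lying on the bench behind. Origin: middle of its underside.
- slim_spool: bystander: spool of thread 29 mm in diameter, 52 mm high, standing between stand and plate. Origin: middle of its underside.

How it is judged (in metres and radians):
On the way, in this order (a step that is already met when the one before it is completed fails the run):
1. the bolt is pulled out to its stop (value of joint bolt above 0.016 m), for 0.2 s.
2. the die is lifted clear of its stand, in the gripper (z of die in the frame of stand above 0.04 m and contact force between the fingers and die above 1 N), for 0.2 s.
At the end, for the whole second after the job is handed in: Bolt out at its stop (over 15 mm). The die is held still in the gripper, touching neither plate nor stand: face 3 to 17 mm above the pin tips, middle within 5 mm of the plate's axis, x within 4 degrees of the plate's x (either way round), shank within 3.4 degrees of upright (value of joint bolt above 0.015 m and z of die in the frame of pin_tips between 0.003 and 0.017 m and horizontal distance between die and pin_tips below 0.005 m and angle between the x axis of die and the x axis of plate, either way round below 0.07 rad and angle between die's own z axis and vertical below 0.06 rad and linear speed of die below 0.01 m/s and angular speed of die below 0.1 rad/s and contact force between the fingers and die above 1 N and contact force between die and plate below 0.05 N and contact force between die and stand below 0.05 N and contact force between the arm and plate below 0.5 N); the arm keeps its last pose, push and grip.
It fails at once if a thing standing or lying by the work is disturbed (distance of any of jar, cream_spool, slim_spool, pin_tin, hammer from where it was at the start of the episode above 0.01 m or angle between any of jar, cream_spool, slim_spool's own z axis and vertical above 0.3 rad).
It also fails if it takes over 58 s, if anything falls off the work surface, if the arm or the gripper's body presses on something with over 40 N, if the wrist force passes 120 N, or if a joint passes its speed limit or range.

## Working session

There is one attempt and no reset: what is moved stays moved. The work goes in short steps, each a Python script; the robot and the scene stay as the last script left them, time stands still between calls to the robot, and variables do not carry over. Pictures are saved under pics/ and viewed, at most 10 in all, crops included, and the job is handed in when it is done.

```bash
ls; mkdir -p pics; python3 - <<'E'
from plant import robot, optics, monitor
import cv2, numpy as np
for n in("top","side"):
    im=optics.camera(n); cv2.imwrite(f"pics/{n}0.png",im[:,:,::-1]); c=optics.calibration(n)
    print(n,c["camera_matrix"].tolist(),np.round(-c["R"].T@c["t"]).tolist(),np.round(c["R"],3).tolist())
print(monitor.current_tcp_rot(),monitor.current_time(),robot.finger_overhang)
E
```

```text
pics
top [[390.0290748509492, 0.0, 286.3175499911628], [0.0, 390.0290748509492, 206.65882708010102], [0.0, 0.0, 1.0]] [475.0, 189.0, 885.0] [[0.002, -0.999, 0.033], [-0.995, -0.006, -0.102], [0.102, -0.033, -0.994]]
side [[412.17123486116805, 0.0, 281.2884552885733], [0.0, 412.17123486116805, 208.52608849923797], [0.0, 0.0, 1.0]] [590.0, 835.0, 572.0] [[-0.998, 0.061, 0.003], [0.035, 0.616, -0.787], [-0.05, -0.785, -0.617]]
[-1.72688227e-04  1.31018150e-01  9.91379627e-01 -8.05871145e-04] 0.1 25.0
```

View pics/top0.png

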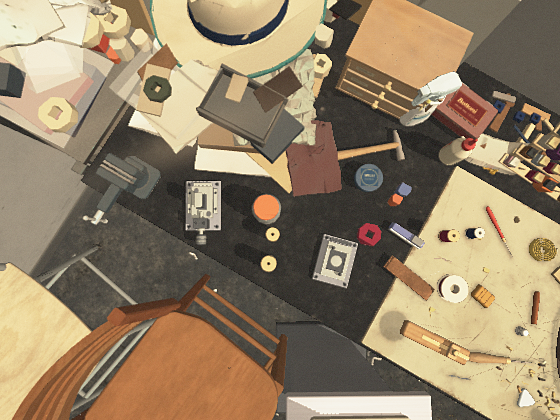

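View pics/side0.png

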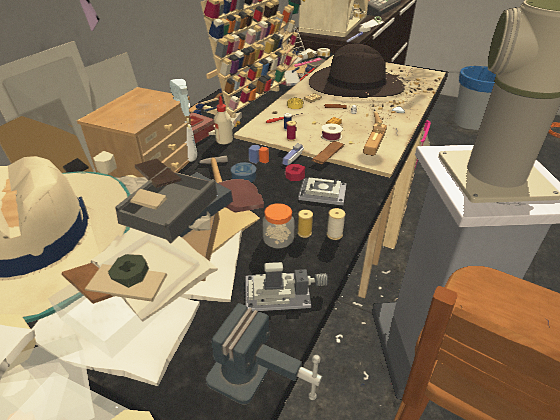

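Top view: stand at about (203,205) with the knob at (201,238) towards the robot, jar lid at (266,207), spools at (273,234) and (268,263), plate at (336,259) and turned, tin at (369,177). Side view: shank head at (274,268), knob at (321,280), plate at (323,189). Next I enlarge both fixtures.

```bash
cat > h.py <<'E'
import numpy as np, cv2
from plant import robot, move_gripper, solver, optics, order, monitor
from scipy.spatial.transform import Rotation as R
def ray(c,uv,z):
    "pixel -> world point on plane at height z"
    C=-c["R"].T@c["t"]; d=c["R"].T@np.linalg.inv(c["camera_matrix"])@np.array([*uv,1.]); return C+d*(z-C[2])/d[2]
def proj(c,X):
    p=c["camera_matrix"]@(c["R"]@np.asarray(X,float)+c["t"]); return p[:2]/p[2]
def two(c1,u1,c2,u2):
    A=[];b=[]
    for c,u in((c1,u1),(c2,u2)):
        C=-c["R"].T@c["t"]; d=c["R"].T@np.linalg.inv(c["camera_matrix"])@np.array([*u,1.]); d/=np.linalg.norm(d)
        M=np.eye(3)-np.outer(d,d); A.append(M); b.append(M@C)
    return np.linalg.solve(sum(A),sum(b))
def quat(Rm): 
    q=R.from_matrix(Rm).as_quat(); return q[[3,0,1,2]]
def frame(z,y):
    "tool axes: z along fingers, y closing line"
    z=np.array(z,float)/np.linalg.norm(z); y=np.array(y,float); y-=z*(y@z); y/=np.linalg.norm(y)
    return np.column_stack([np.cross(y,z),y,z])
E
python3 - <<'E'
from h import *
t=cv2.imread("pics/top0.png"); s=cv2.imread("pics/side0.png")
f=lambda im,x,y,w,h,k:cv2.resize(im[y:y+h,x:x+w],None,fx=k,fy=k,interpolation=cv2.INTER_CUBIC)
cv2.imwrite("pics/crop.png",np.vstack([np.hstack([f(t,175,170,65,60+20,6)[:, :390],f(t,305,225,65,80,6)]),]))
ct=optics.calibration("top");cs=optics.calibration("side")
for n,uv,z in(("stand top~",(203,205),16),("knob",(201,239),28),("jar",(266,207),72),("slim",(273,234),52),("cream",(268,263),58),("plate",(336,259),22),("tin",(369,177),27),("ham",(398,145),15)):
    print(n,ray(ct,uv,z).round(1))
print("2view head",two(ct,(202,199),cs,(274,268)),"knob",two(ct,(201,239),cs,(321,280)))
E
```

```text
stand top~ [566.8 346.   16. ]
knob [491.1 346.4  28. ]
jar [557.4 204.8  72. ]
slim [501.7 189.8  52. ]
cream [440.7 200.   58. ]
plate [448.   50.6  22. ]
tin [631.  -25.1  27. ]
ham [708.4 -96.9  15. ]
2view head [572.87769125 341.4948286   56.13658239] knob [489.60803282 347.00295912  26.3222091 ]
```

View pics/crop.png

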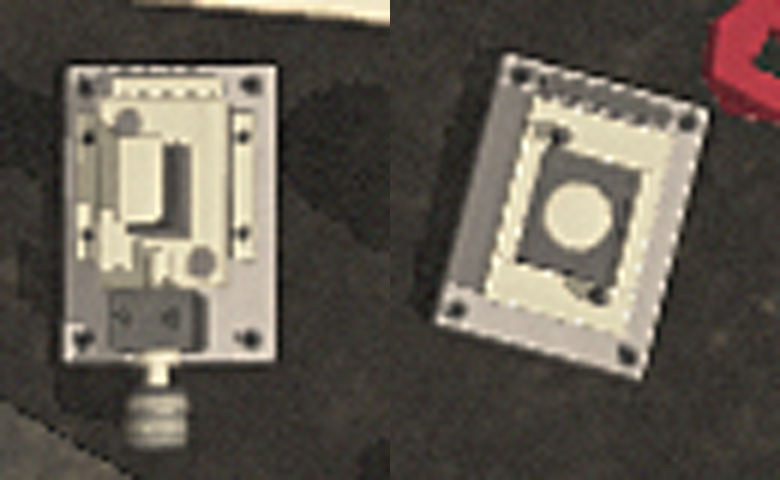

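Enlarged: stand base corners, die head at (141,178) in the crop, die holes, knob, and the plate with its pins near (553,135) and (597,297) and the label stop on the left crop edge's far side. Next I cast those onto their planes.

```bash
python3 - <<'E'
from h import *
ct=optics.calibration("top")
S=lambda a,b:((a)/6+175,b/6+170); P=lambda a,b:((a-390)/6+305,b/6+225)
def rect(n,uv,z):
    p=np.array([ray(ct,u,z)[:2] for u in uv]); e=np.diff(np.vstack([p,p[:1]]),axis=0)
    a=[np.degrees(np.arctan2(v[1],v[0])).round(1) for v in e]
    print(n,p.mean(0).round(1),"len",np.linalg.norm(e,axis=1).round(1),"ang",a); return p
rect("stand base",[S(64,360),S(68,66),S(279,66),S(277,360)],8)
rect("head",[S(119,222),S(119,135),S(163,135),S(163,222)],70)
print("knob",ray(ct,S(157,418),28+5))
for u in((127,121),(202,262)): print("die hole",ray(ct,S(*u),22))
rect("plate bed",[P(435,322),P(505,55),P(709,110),P(642,378)],10)
rect("plate block",[P(485,298),P(533,95),P(672,137),P(629,334)],22)
print("disc",ray(ct,P(578,216),20))
for q in monitor.current_joint_pos(),: print(q)
E
```

```text
stand base [566.8 345.9] len [110.6  79.  110.9  78.8] ang [np.float64(0.8), np.float64(-89.6), np.float64(-179.3), np.float64(90.2)]
head [572.1 345.9] len [30.5 15.3 30.5 15.2] ang [np.float64(1.5), np.float64(-89.6), np.float64(-178.6), np.float64(90.3)]
knob [489.52236511 345.09973136  33.        ]
die hole [599.14521481 360.7857623   22.        ]
die hole [546.96169101 332.04881449  22.        ]
plate bed [443.4  49.9] len [102.3  79.3 102.4  79.5] ang [np.float64(-15.2), np.float64(-104.9), np.float64(164.9), np.float64(75.0)]
plate block [443.8  49.3] len [76.2 53.6 73.7 54.4] ang [np.float64(-13.9), np.float64(-106.6), np.float64(166.7), np.float64(76.1)]
disc [443.57450078  49.62812572  20.        ]
[ 1.22261961e+00  1.31080008e-01  1.48916031e+00 -9.38238200e-06
  1.52300064e+00 -8.53843411e-02]
```

```bash
python3 - <<'E'
from h import *
yaw=np.radians(0.6); q=quat(frame([0,0,-1],[-np.sin(yaw),np.cos(yaw),0]))
for p in([520,346,200],[490,346,34],[471,346,34],[573,346,51],[573,346,180]): print(solver.inverse_kinematics(p,q))
for yw in(-15,):
    y=np.radians(yw);print(solver.inverse_kinematics([443.5,49.7,180],quat(frame([0,0,-1],[-np.sin(y),np.cos(y),0]))))
robot.goto([520,346,220],q); move_gripper(50,30)
c=optics.calibration("wrist"); im=optics.camera("wrist"); cv2.imwrite("pics/w1.png",im[:,:,::-1]); np.savez("w1.npz",**c)
print(monitor.current_position(),monitor.current_time(),-c["R"].T@c["t"])
for X in([489.5,345.5,38.5],[572.5,346,70],[443.5,49.7,20]): print(proj(c,X))
E
```

```text
[ 5.05048996e-01  2.18764726e-01  1.46933937e+00 -4.44089210e-16
  1.45348856e+00 -1.07621931e+00]
[ 5.29364050e-01  3.23409213e-01  1.66677707e+00 -4.44089210e-16
  1.15140637e+00 -1.05190425e+00]
[ 5.45857363e-01  2.86354447e-01  1.71239982e+00 -4.44089210e-16
  1.14283839e+00 -1.03541094e+00]
[ 4.66672262e-01  4.69011973e-01  1.44430078e+00 -4.44089210e-16
  1.22827990e+00 -1.11459604e+00]
[ 4.66672262e-01  3.49949035e-01  1.35001921e+00 -4.44089210e-16
  1.44162441e+00 -1.11459604e+00]
[-3.38283480e-03 -2.60301939e-01  1.97868541e+00 -4.44089210e-16
  1.42320918e+00 -1.31237977e+00]
[520.02007855 345.94518297 219.99014771] 2.6 [439.10879657 345.65841912 361.21680368]
[286.87675239 169.60798314]
[286.47472305 259.39484539]
[ -6.5852961  118.01826183]
```

View pics/w1.png

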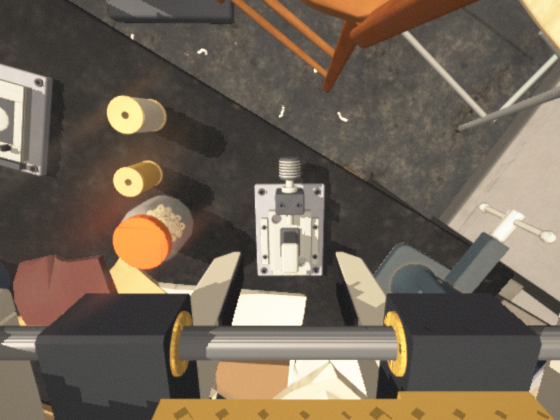

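The wrist view shows the knob at (290,170), against (287,170) predicted, so it lies about 3 mm further in +y. The arm is clear of the jar and spools. I'll take one closer look.

```bash
python3 - <<'E'
from h import *
robot.line_to([490,347,120],vel=200)
c=optics.calibration("wrist"); im=optics.camera("wrist")[:,:,::-1]; np.savez("w2.npz",**c)
u=proj(c,[489.5,347,38.5]); v=proj(c,[572.5,347,70]);print(u,v,monitor.current_position(),monitor.current_time())
x0,y0=int(u[0])-100,max(0,int(u[1])-70)
cv2.imwrite("pics/w2.png",cv2.resize(im[y0:y0+150,x0:x0+200],None,fx=4,fy=4,interpolation=cv2.INTER_CUBIC)); print(x0,y0)
E
```

```text
[286.31856341 230.60775621] [285.05693381 355.46637107] [491.36576834 347.60879792 121.98512246] 3.325
186 160
```

View pics/w2.png

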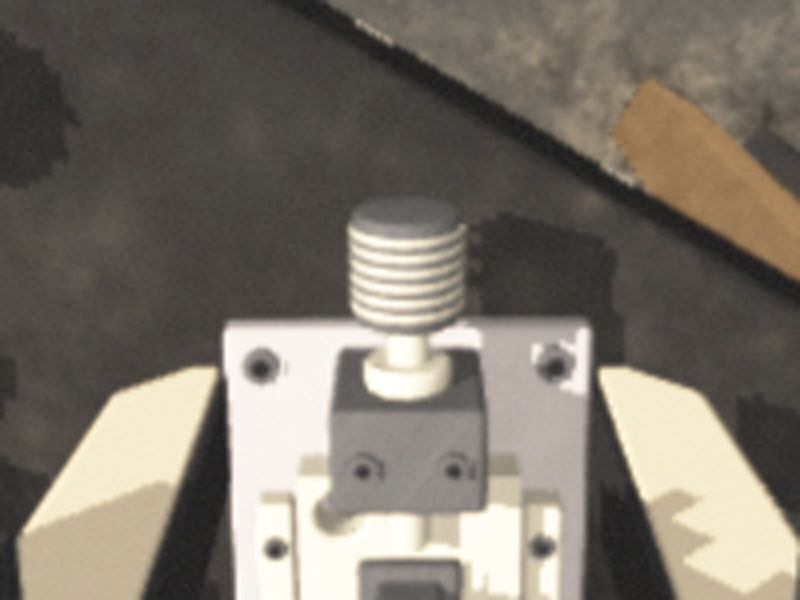

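The close look shows the knob at crop x≈408, exactly midway between the fingers (218 and 600), so its y is about 347.5. The die head lines up with it too. I'll grip the knob and pull.

```bash
python3 - <<'E'
from h import *
P=lambda *a:print(*a,monitor.current_position().round(1),"F",np.round(monitor.current_ft_force(),1),"op",round(monitor.current_opening(),1),"t",monitor.current_time())
robot.line_to([489.5,347.5,34],vel=120); robot.sleep(.2); P("down")
move_gripper(15,30); P("grip")
for x in(485,480,475,471): 
    robot.line_to([x,347.7,34],vel=40); P("pull")
robot.sleep(.2);P("end")
E
```

```text
down [490.2 347.9  35.1] F [1.1 1.1 0.3] op 50.1 t 4.3917
grip [489.5 347.1  34. ] F [-0.4 -3.5  2.7] op 20.0 t 4.9833
pull [485.8 347.1  34. ] F [ 4.2 -4.1 -1.5] op 20.2 t 5.25
pull [479.9 347.   34. ] F [-0.2 -5.   3.2] op 20.1 t 5.525
pull [473.7 346.9  33.9] F [-7.  -6.4  7.9] op 19.9 t 5.8
pull [471.3 346.9  34. ] F [ 2.4 -6.  -0.2] op 20.2 t 6.05
end [471.4 346.9  34. ] F [ 1.4 -5.5  1.6] op 20.0 t 6.25
```

```bash
python3 - <<'E'
from h import *
P=lambda *a:print(*a,monitor.current_position().round(1),"F",np.round(monitor.current_ft_force(),1),"op",round(monitor.current_opening(),1),"t",monitor.current_time())
robot.line_to([470,347.2,34],vel=40); robot.sleep(.3); P("stop")
move_gripper(50,30); P("open")
robot.line_to([471,347.2,150],vel=250); robot.sleep(.3)
c=optics.calibration("wrist"); im=optics.camera("wrist")[:,:,::-1]; cv2.imwrite("pics/w3.png",im)
P(); print(proj(c,[489.5,346.5,38.5]),proj(c,[471.5,346.5,38.5]),proj(c,[572.5,346.5,70]))
E
```

```text
stop [471.3 346.8  34.1] F [ 6.7 -4.  -4.5] op 20.0 t 6.8
open [469.9 347.3  34. ] F [-0.3  0.4  1. ] op 50.2 t 7.4917
[470.4 346.8 148.8] F [-0.1 -0.2  0.2] op 50.0 t 8.4583
[286.55176885 243.26599252] [286.76829055 222.62169985] [285.37953578 353.32753833]
```

View pics/w3.png

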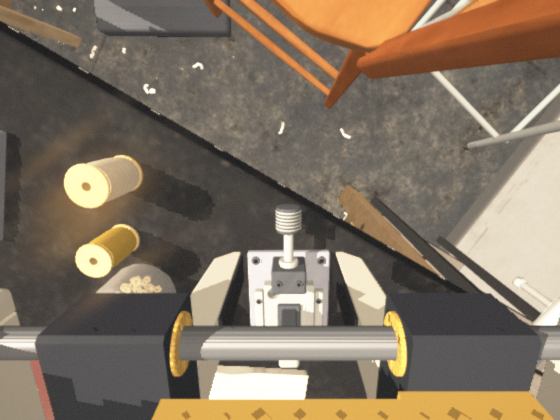

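The knob is now at (288,222), matching the out-at-stop prediction (222.6), so the bolt is out and stays there. Next the shank.

```bash
python3 - <<'E'
from h import *
P=lambda *a:print(*a,monitor.current_position().round(1),"F",np.round(monitor.current_ft_force(),1),"op",round(monitor.current_opening(),1),"g",monitor.current_grip_force(),"t",monitor.current_time())
robot.line_to([572.5,347,150],vel=200)
robot.line_to([572.5,347,52],vel=100); robot.sleep(.3); P("down")
move_gripper(8,40); robot.sleep(.2); P("grip")
robot.line_to([572.5,347,62],vel=30); robot.sleep(.3); P("lift10")
robot.line_to([572.5,347,182],vel=120); robot.sleep(.5); P("lift")
for n in("top","side"): cv2.imwrite(f"pics/{n}2.png",optics.camera(n)[:,:,::-1])
s=cv2.imread("pics/side2.png")[150:330,200:400]; cv2.imwrite("pics/side2c.png",cv2.resize(s,None,fx=3,fy=3,interpolation=cv2.INTER_CUBIC))
E
```

```text
down [572.8 347.1  52.6] F [-0.1  1.1 -0.5] op 50.0 g 0.0 t 10.55
grip [572.5 347.1  52. ] F [ 1.1  0.6 -0.2] op 16.6 g 39.993776679039 t 11.3917
lift10 [572.4 346.9  61.8] F [-1.1 -0.5 -5.2] op 16.4 g 39.99330997467041 t 12.175
lift [572.5 347.  181.9] F [ 0.4 -1.1 -4.8] op 16.2 g 39.99322950839996 t 13.825
```

View pics/side2c.png

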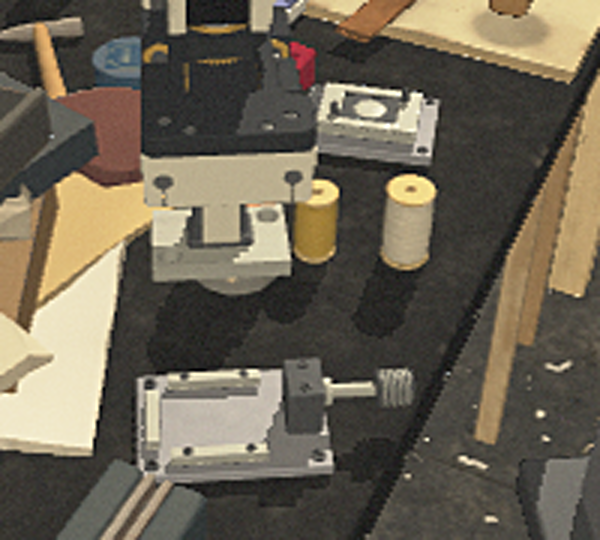

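The die hangs level in the gripper, the stand is empty, the bolt is still out and the spools are undisturbed. I carry it over to beside the plate and look at the plate with the wrist camera.

```bash
python3 - <<'E'
from h import *
P=lambda *a:print(*a,monitor.current_position().round(1),"F",np.round(monitor.current_ft_force(),1),"op",round(monitor.current_opening(),1),"g",round(monitor.current_grip_force(),1),"t",monitor.current_time())
y=np.radians(-15.05); q=quat(frame([0,0,-1],[-np.sin(y),np.cos(y),0]))
off=55*np.array([np.cos(y),np.sin(y)])
robot.line_to([443.6+off[0],50.3+off[1],182],q,vel=130); robot.sleep(.5); P()
c=optics.calibration("wrist"); im=optics.camera("wrist")[:,:,::-1]; np.savez("w4.npz",**c); cv2.imwrite("pics/w4.png",im)
M=R.from_euler("z",y).as_matrix()
u=proj(c,[443.6,50.3,22]);x0,y0=int(u[0])-110,max(0,int(u[1])-80); print("crop",x0,y0)
for X in([0,0,20],[26,14,32],[-26,-14,32],[52,40,10],[-52,40,10],[-52,-40,10],[52,-40,10]): print(X,(proj(c,M@np.array(X,float)+[443.6,50.3,0])-[x0,y0])*3.6)
cv2.imwrite("pics/w4c.png",cv2.resize(im[y0:y0+160,x0:x0+220],None,fx=3.6,fy=3.6,interpolation=cv2.INTER_CUBIC))
E
```

```text
[496.7  36.  182. ] F [-0.6 -0.  -5.4] op 16.4 g 40.0 t 17.0333
crop 177 66
[0, 0, 20] [396.25944903 289.74404275]
[26, 14, 32] [451.93512855 399.2918536 ]
[-26, -14, 32] [337.44449613 183.09733004]
[52, 40, 10] [541.43410772 478.64280317]
[-52, 40, 10] [556.25262486  74.55920281]
[-52, -40, 10] [236.26123164  74.41572205]
[52, -40, 10] [251.24016464 478.57678839]
```

View pics/w4c.png

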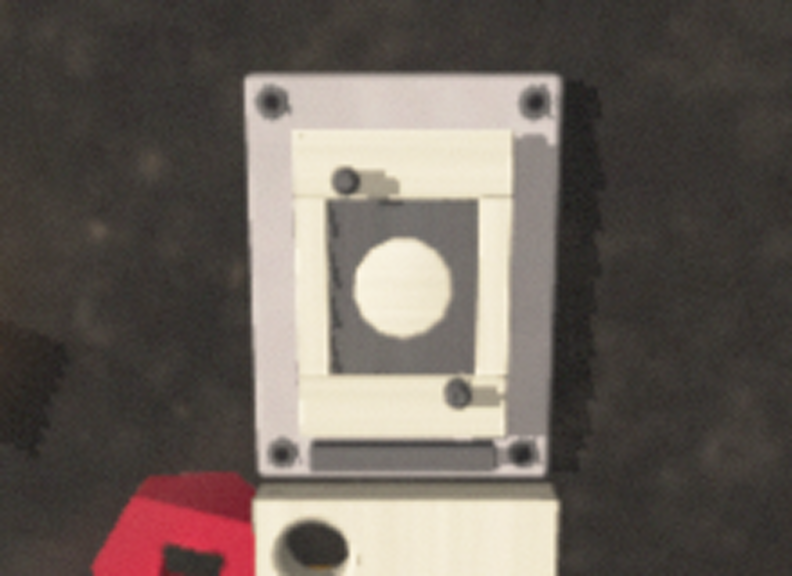

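Plate in the crop: disc (403,288), pins (346,180) and (458,393), all shifted about +7 px like the known wrist-camera bias. That puts the plate at about (443.5, 50.9) with the yaw right. The die's hole shows at (313,548). I check the die's place in the hand, then go over the plate.

```bash
python3 - <<'E'
from h import *
P=lambda *a:print(*a,monitor.current_position().round(1),"F",np.round(monitor.current_ft_force(),1),"op",round(monitor.current_opening(),1),"g",round(monitor.current_grip_force(),1),"t",monitor.current_time())
c=dict(np.load("w4.npz")); y=np.radians(-15.05); M=R.from_euler("z",y).as_matrix(); tcp=np.array([496.7,36.,0])
for n,u in(("hole",(313,548)),("edgeL",(255,490)),("edgeR",(557,490))):
    print(n,(M.T@(ray(c,(177+u[0]/3.6,66+u[1]/3.6),152)-tcp)).round(1))
robot.line_to([443.5,50.9,110],vel=100); robot.sleep(.5); P()
for n in("top","side","wrist"): cv2.imwrite(f"pics/{n}5.png",optics.camera(n)[:,:,::-1])
f=lambda n,x,y,w,h,k:cv2.resize(cv2.imread(f"pics/{n}5.png")[y:y+h,x:x+w],None,fx=k,fy=k,interpolation=cv2.INTER_CUBIC)
cs=optics.calibration("side")
print("side",[((proj(cs,M@np.array(X,float)+[443.5,50.9,0])-[270,130])*7).round() for X in([0,0,66],[35,23,80],[-35,23,80],[35,23,70],[-35,23,70],[26,14,32],[-26,-14,32])])
cv2.imwrite("pics/s5.png",f("side",270,130,110,80,7))
E
```

```text
hole [-27.4 -12.6 152. ]
edgeL [-36.6 -21.1 152. ]
edgeR [-36.6  24.5 152. ]
[443.5  50.9 110. ] F [-0.1 -0.2 -4. ] op 16.6 g 40.0 t 18.6417
side [array([376., 274.]), array([261., 262.]), array([482., 287.]), array([259., 289.]), array([479., 314.]), array([286., 375.]), array([452., 346.])]
```

View pics/s5.png

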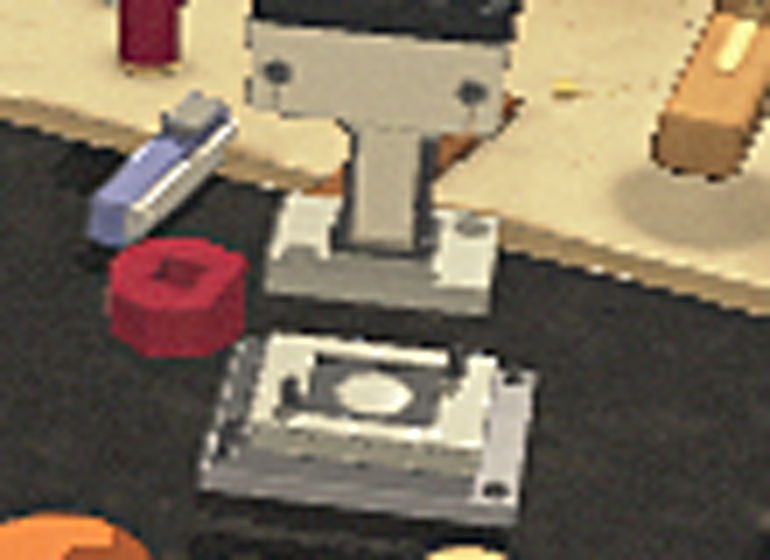

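Side view: the die hangs level about 34 mm above the pins. Its near top edge runs (268,260)–(495,288), and the pins are near (290,385) and (457,352). Relative to the plate it sits about 1 mm towards −x, as the wrist view also said. I'll correct that, descend, and check level and gap.

```bash
python3 - <<'E'
from h import *
P=lambda *a:print(*a,monitor.current_position().round(1),"F",np.round(monitor.current_ft_force(),1),"op",round(monitor.current_opening(),1),"g",round(monitor.current_grip_force(),1),"t",monitor.current_time())
y=np.radians(-15.05); M=R.from_euler("z",y).as_matrix()
p=np.array([443.5,50.7,0])+M@[1.1,0,0]
robot.line_to([p[0],p[1],86.5],vel=40); robot.sleep(.8); P()
for n in("top","side"): cv2.imwrite(f"pics/{n}6.png",optics.camera(n)[:,:,::-1])
f=lambda n,x,y,w,h,k:cv2.resize(cv2.imread(f"pics/{n}6.png")[y:y+h,x:x+w],None,fx=k,fy=k,interpolation=cv2.INTER_CUBIC)
cs=optics.calibration("side")
for X in([35,23,56.5],[-35,23,56.5],[35,-23,56.5],[-35,-23,56.5],[35,23,46.5],[-35,23,46.5],[52,40,10],[-52,40,10]): print(X,((proj(cs,M@np.array(X,float)+[443.5,50.7,0])-[280,150])*8).round())
cv2.imwrite("pics/s6.png",f("side",280,150,90,70,8))
E
```

```text
[444.5  50.4  86.5] F [ 0.4  0.4 -5.3] op 16.7 g 40.0 t 20.3333
[35, 23, 56.5] [214. 210.]
[-35, 23, 56.5] [463. 239.]
[35, -23, 56.5] [238. 125.]
[-35, -23, 56.5] [478. 151.]
[35, 23, 46.5] [213. 240.]
[-35, 23, 46.5] [460. 268.]
[52, 40, 10] [140. 371.]
[-52, 40, 10] [503. 415.]
```

View pics/s6.png

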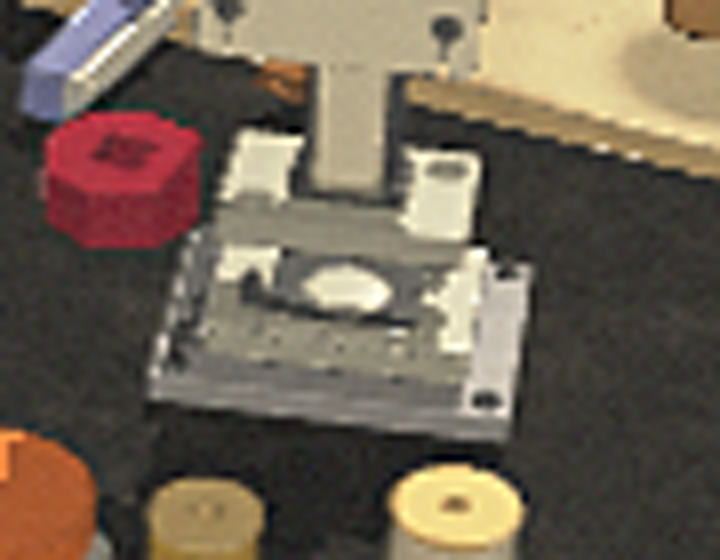

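The die now sits over the plate with its corners within about 1 px of those predicted for the target pose: near edge (217,203)–(475,240), far edge (242,128)–(482,152). It is level and clear of the pins, so I hand in.

```bash
python3 -c "
from h import *
print(np.abs(monitor.current_qvel()).max()); print(order.close_job())"
```

```text
0.002643926102658933
the job is handed in; nothing more can be done
None
```

I pulled the bolt to its stop and lifted the die over to the plate; it is held level about 10 mm above the pin tips, lined up to about 1 mm by the cameras, and the job is handed in at about 20 s, but the judging result was not shown to me.

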